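# Clamp the carving board to the braai counter

## Task

Slide the bamboo paddle board along the counter by its handle, under the foot of the counter clamp, until its end sits square against the clamp's fence and centred on it. Then crank the clamp down clockwise until its rubber foot meets the board and snug it by feel: firm enough to hold the board (about 50 N), but not so hard that it dents the bamboo. Let go, leave the board clamped and the other things on the counter alone.

Things in the scene. Friction and masses are not known exactly. Their poses are not given: they have to be found in the camera images.
- clamp: Grey C-shaped screw clamp fixed to the counter, 107 mm tall. Origin: on the counter, straight under the vertical screw axis. Its y axis points out of the open throat. At y = -50 mm stands the fence (upright face 110 mm wide, 30 mm high) that the board's end butts against, spine behind it. The throat is open to +y and to both sides (x).
- spindle: Steel sleeve under the clamp's arm; goes straight down 4.8 mm per rad of crank. Origin: on the screw axis, at the sleeve's lower end. Below hangs a dark stem of unknown length ending in a round rubber foot, 32 mm wide, 10 mm thick; its face is 22 to 34 mm below this origin, different each time. Foot force on the board: 30 to 75 N is snug, over 95 N dents it. The screw stays where it is left.
- knob (a point): Centre of the upright dark wooden crank knob: 24 mm wide, 45 mm tall, this point half-way up, 144.5 mm above the counter. It stands 45 mm from the screw axis and spins freely on its pin, so it can be held and carried round the axis in a level circle without turning the hand. Clockwise seen from above lowers the foot; the knob stays at one height.
- handle (a point): Grip point in the handle of the loose bamboo paddle board (about 0.4 kg, 18 mm thick, flat on the counter), half-way up, 9 mm above the counter. Handle 34 mm wide (x), 108 mm long along the board's y axis. This point is 220 mm from the end of the board's head, which lies towards -y; head 100 mm wide, 160 mm long. The head goes in first, board y along clamp y; at least 5 mm free under the foot.
- nose (a point): Middle of the end edge of the board's head (the end that butts against the fence), half-way up; same axes as handle.
- turntable: Round bamboo turntable, 210 mm wide, with three capped glass spice jars, 108 mm tall in all; origin under its centre. Leave alone.
- spatula: Steel spatula, 300 mm long, lying on the counter. Leave alone.
- lighter: Black plastic stick lighter, 230 mm long, lying on the counter. Leave alone.
- skewers: Round steel skewer holder, 72 mm wide and 110 mm tall, with skewers to 210 mm; origin under its centre. Leave alone.
- screw (a point): Point on the screw axis at the top of the crank arm, 120 mm above the counter. Turning freely takes a push along the knob's path of about 9 N in motion (3 to 6 N is left when paused); each 10 N of foot force adds about 1 N to that push, so snug is 3 to 7.5 N more than free. After touching, the foot force grows by about 100 N per rad. The foot meets the board after 1 to 6.5 rad of cranking.
There are look-alikes about, which are no part of the job. Of the things that look like the clamp, the largest one is meant.

How it is judged:
By the outcome, as a careful person would: the job done as asked, in the order asked, and still so for the second after the job is handed in, with the robot touching nothing.
It also fails if it takes over 72 s, if anything falls off the work surface, if the arm or the gripper's body presses on something with over 40 N, if the wrist force passes 120 N, or if a joint passes its speed limit or range.

## Robot

A 6-joint arm with a two-finger parallel gripper is mounted at the origin on the work surface. World frame = base frame: x ahead of the robot, y to its left, z up, the work surface at z = 0. Lengths are in mm, angles in rad, forces in N, time in s.
With the tool pointing down it reaches from about 400 to 925 mm from the base axis. Payload 12.5 kg.
Tool frame: the origin (TCP) lies midway between the tips of the shut fingers; the grasp point (between the pads) lies 19 mm behind it (env.grip_depth is the distance from the TCP to the grasp point, in mm); z points along the fingers, y is the line along which they close (so a half turn about z gives the same grasp; the last joint's range is limited). The gripper opens to 95 mm and grips with 3 to 60 N. Pads are 20 mm wide; open, the fingers measure 119 mm over their backs; the gripper's body (75 mm by 180 mm) begins 59 mm behind the grasp point.
Start: joints at [-1.24, 0.491, 1.559, -0, 1.092, -0.106], TCP at [264.426, -566.327, 214.661] pointing down, gripper open.
Joint ranges: [-3.1, 3.1], [-0.84, 2.19], [0.05, 2.79], [-1.13, 4.28], [0.06, 2.93], [-2.69, 2.69]. Speed limits (rad/s): [2.22, 2.22, 2.79, 3.14, 3.14, 3.14].

## Interface

Orientations are given as [roll, pitch, yaw] about the fixed x, y, z axes, in that order (R = Rz(yaw) Ry(pitch) Rx(roll)).
In Python, from cell import monitor, viewer, order, env gives the robot as it stands.
- The arm moves only by the tool move_arm, never from a script. Its argument "moves" is one flat list of numbers, 4 for each row, row after row: the shift along the tool's x, y, z normalised to -1 to 1, where 1 is 0.15 m, then the turn about the tool's z normalised to -1 to 1, where 1 is pi/2 rad. A call has 1 to 10 rows; each row shifts and turns the commanded pose from where the row before left it, along the tool's axes as they then stand; what a row does not reach is not made up. A row lasts 1/8 s, in which the tool goes at most 62.5 mm and 10.7 degrees, less where a joint would pass 70% of its speed; a pose out of reach is approached as far as the arm can. A call with a number of a shift or a turn outside -1 to 1 is refused whole. A call with a gripper value outside its range is refused whole. "claw" is the finger opening in mm, from 0 to 95.1, set as the call begins (left out, the last holds). The fingers move at their own pace and stop on an object; the grip force is fixed at half the most. Time passes only in rows, so rows that do not move let the fingers close. It gives the time, the measured TCP pose, the force, the opening and the grip force at its end, in the units of the state.
- monitor.state(): the state, without advancing time (a new reading comes with each control period).
- viewer.read_camera(name): name is "side" or "top"; returns the picture (384x512x3 uint8, red, green, blue); there is no depth.
- viewer.camera_info(name): a dict with "K" (3x3 intrinsics, pixels), "camera_from_world" (4x4, takes a point from world to camera coordinates). Camera axes: x right, y down, z forward; pixel columns grow to the right and rows downward; lengths in mm; the calibration is good to about 2 mm. A picture is of the moment at which its call begins. camera_info takes no time and is no camera call.
- order.job_done(): hands the job in; it is judged then, once.
The state is a dict: "t": time; "joints": joint angles; "qvel": joint speeds; "tau": joint torques, N m; "eef_pos": TCP position; "tcp_rot": TCP orientation; "ft_force": force on the tool from outside, world axes, zero at the start; "moment": the same for the moment, N m; "opening": opening from 0.0 (shut) to 1.0 (fully open); "grip_force": force on a finger pad.
Only numpy, scipy, OpenCV 4.12 (cv2) and the standard library are available. Lean on these libraries where they do the work, as an engineer would, in place of code of your own. Each camera call takes 0.05 s, during which the arm holds its last target. There are 200 camera calls.

## Working session

There is one attempt and no reset: what is moved stays moved. The work goes in short steps, Python scripts to look and compute and a tool call to move; the robot and the scene stay as the last step left them, time stands still between calls to the robot, and variables do not carry over. Pictures are saved under pics/ and viewed, at most 11 in all, crops included, and the job is handed in when it is done.

Besides the shell and the picture viewer there is one more tool, called in YAML: its name, and indented under it one key for each argument. move_arm: Moves the arm, as the interface text tells. Scaled input: -1 to 1 covers 0.15 m each way for a shift and pi/2 rad each way for a turn. Its arguments: {"type":"object","properties":{"moves":{"type":"array"},"claw":{"type":"number"}},"required":["moves"]}

```bash
mkdir -p pics; ls
cat > h.py <<'E'
import numpy as np, cv2
from cell import monitor, viewer, order, env
def snap(n,f):
    im=viewer.read_camera(n); cv2.imwrite(f,im[:,:,::-1]); return im
def tri(p,q,a='side',b='top'):
    A=[]
    for n,(u,v) in ((a,p),(b,q)):
        i=viewer.camera_info(n); P=np.array(i['K'])@np.array(i['camera_from_world'])[:3]
        A+=[u*P[2]-P[0],v*P[2]-P[1]]
    X=np.linalg.svd(np.array(A)*1.0)
    A=np.array(A); x=np.linalg.lstsq(A[:,:3],-A[:,3],rcond=None)[0]
    return x
def proj(n,X):
    i=viewer.camera_info(n); P=np.array(i['K'])@np.array(i['camera_from_world'])[:3]
    h=P@np.append(X,1); return h[:2]/h[2]
def onz(n,uv,z):
    i=viewer.camera_info(n); P=np.array(i['K'])@np.array(i['camera_from_world'])[:3]
    u,v=uv; A=np.array([u*P[2]-P[0],v*P[2]-P[1]])
    return np.append(np.linalg.solve(A[:,:2],-A[:,3]-A[:,2]*z),z)
E
python3 - <<'E'
from h import *
a=snap('side','pics/side0.png'); b=snap('top','pics/top0.png')
cv2.imwrite('pics/both0.png',np.vstack([a,b])[:,:,::-1]) 
for n in('side','top'):
    i=viewer.camera_info(n); M=np.array(i['camera_from_world']); print(n,np.array(i['K'])[0,0],(-M[:3,:3].T@M[:3,3]).round(),M[2,:3].round(2),M[0,:3].round(2))
print({k:np.round(v,3) for k,v in monitor.state().items()})
E
```

```text
pics
side 417.38699751809304 [  32.  692. 1053.] [ 0.43 -0.55 -0.72] [-0.79 -0.61 -0.02]
top 373.78542457332185 [ 469.  -24. 1473.] [ 0.09  0.   -1.  ] [-0.02 -1.   -0.  ]
{'t': np.float64(0.1), 'joints': array([-1.24 ,  0.492,  1.559,  0.   ,  1.092, -0.106]), 'qvel': array([-0.001,  0.   , -0.001,  0.002,  0.   , -0.001]), 'tau': array([ 3.0000e-03, -6.1362e+01, -2.5861e+01,  6.9000e-02,  4.7000e-02,
       -0.0000e+00]), 'eef_pos': array([ 264.359, -566.107,  214.104]), 'tcp_rot': array([-3.141, -0.   ,  0.437]), 'ft_force': array([0.01 , 0.476, 1.064]), 'moment': array([0.017, 0.006, 0.003]), 'grip_force': np.float64(0.0), 'opening': np.float64(0.998)}
```

View pics/side0.png

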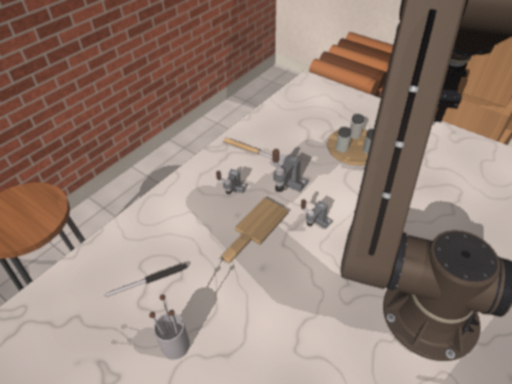

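View pics/top0.png

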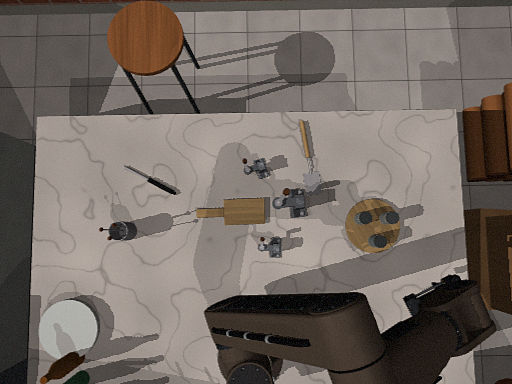

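The pictures show three clamp look-alikes: top (290,203), (258,168) and (271,247), which are side (291,172), (234,181) and (318,213). The largest is the one at top (290,203). There is one board, at top (235,211). Next I check these in enlarged crops.

Run:
```python
import cv2
a=cv2.imread('pics/side0.png'); b=cv2.imread('pics/top0.png')
def crop(im,x,y,w,h,s,f):
    c=cv2.resize(im[y:y+h,x:x+w],None,fx=s,fy=s,interpolation=cv2.INTER_CUBIC)
    for k in range(0,w,10): cv2.line(c,(k*s,0),(k*s,8 if k%50 else 16),(0,0,255),1)
    for k in range(0,h,10): cv2.line(c,(0,k*s),(8 if k%50 else 16,k*s),(0,0,255),1)
    cv2.imwrite(f,c)
crop(a,210,140,110,125,7,'pics/sc.png') if 0 else crop(a,210,140,130,125,int(4.8)+0,'pics/x.png')
crop(a,215,140,100,85,7,'pics/sc.png'); crop(b,190,175,130,60,6,'pics/tc.png')
```

```text
(no output)
```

View pics/sc.png

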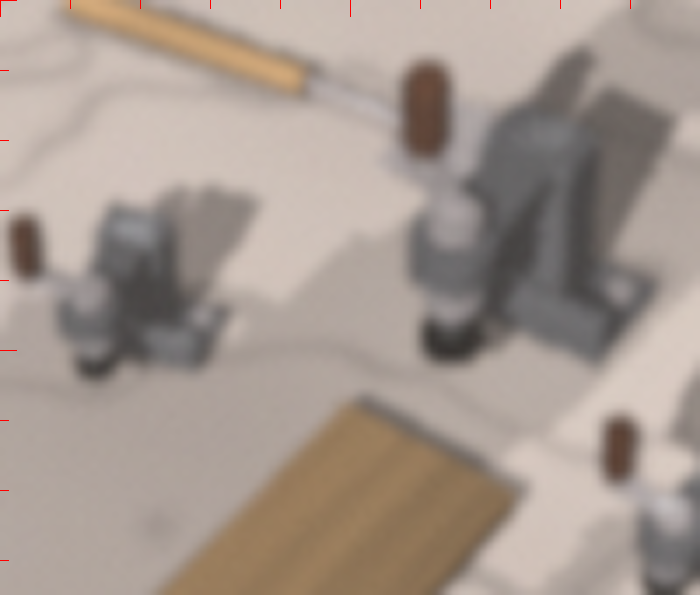

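View pics/tc.png

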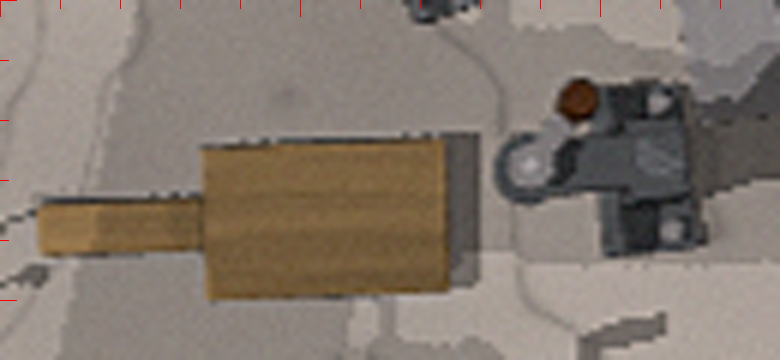

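Crop readings (full-picture pixels):

| Feature | Side | Top |
|---|---|---|
| Largest clamp's knob, centre | (276,155.4) | (286.3,191.3) |
| Screw hub | (280,168.6) | (278.3,202) |

In the top picture the board's head corners are (264.2,197.8), (265,223.3), (224,199.5) and (225,224.7). The fence's top edge runs from (290.5,189.5) to (290.7,217.2).

Run:
```python
from h import *
T=lambda x,y:(190+x/6-.4,175+y/6-.4)
S=lambda x,y:(215+x/7-.4,140+y/7-.4)
p=lambda *a:print(a[0],np.round(a[1],1))
p('knobtop',tri(S(427,72),T(578,98)))
p('hub',tri(S(455,197),T(530,162)))
p('hub z120',onz('top',T(530,162),120)); p('knob z165',onz('top',T(578,98),165))
p('hub z120s',onz('side',S(455,197),120)); p('knob z144 s',onz('side',S(427,110),144.5))
p('nose corner L tri',tri(S(362,400),T(445,137))); p('nose R tri',tri(S(522,490),T(450,290)))
for n,q in dict(nl=(446,139),nr=(450,291),bl=(203,148),br=(209,298),hl=(38,206),hr=(39,255),hl2=(200,202),hr2=(204,249)).items(): p(n,onz('top',T(*q),18))
for n,q in dict(fl=(602,86),fr=(603,253)).items(): p(n,onz('top',T(*q),30))
for n,q in dict(fl=(505,303),fr=(598,362)).items(): p('side '+n,onz('side',S(*q),0))
p('foot s z50',onz('side',S(452,355),45))
```

```text
knobtop [ 612.  -138.4  169.8]
hub [ 577.5 -112.5  130.2]
hub z120 [ 578.9 -112.8  120. ]
knob z165 [ 612.4 -138.9  165. ]
hub z120s [ 583.  -121.7  120. ]
knob z144 s [ 613.  -140.4  144.5]
nose corner L tri [600.6 -67.   17.9]
nose R tri [503.9 -66.4  19. ]
nl [603.2 -65.1  18. ]
nr [504.3 -65.8  18. ]
bl [600.   93.2  18. ]
br [502.5  90.3  18. ]
hl [564.  200.8  18. ]
hr [532.2 200.3  18. ]
hl2 [564.8  95.5  18. ]
hr2 [534.2  93.2  18. ]
fl [ 634.8 -166.4   30. ]
fr [ 526.7 -164.2   30. ]
side fl [ 588.8 -178.2    0. ]
side fr [ 528.8 -172.     0. ]
foot s z50 [565.5 -97.6  45. ]
```

```bash
cat >> h.py <<'E'
def rows(p,yaw,q,yaw2,n):
    p=np.array(p,float); q=np.array(q,float); d=(q-p)/n; dy=(yaw2-yaw)/n; out=[]
    for k in range(n):
        c,s=np.cos(yaw+k*dy),np.sin(yaw+k*dy)
        out+=[(c*d[0]+s*d[1])/150,(s*d[0]-c*d[1])/150,-d[2]/150,-dy/(np.pi/2)]
    print(n,np.linalg.norm(d).round(1),np.degrees(dy).round(1)); print(np.round(out,3).tolist())
E
python3 - <<'E'
from h import *
s=monitor.state(); p=s['eef_pos']; y=s['tcp_rot'][2]
m=p+(np.array([549,154.5,160])-p)*.7; m[2]=214
rows(p,y,m,1.592,10); rows(m,1.592,[549,154.5,100],1.592,5)
E
```

```text
10 54.2 6.6
[0.263, -0.249, 0.0, -0.074, 0.29, -0.217, 0.0, -0.074, 0.313, -0.182, 0.0, -0.074, 0.331, -0.145, 0.0, -0.074, 0.346, -0.105, 0.0, -0.074, 0.356, -0.065, 0.0, -0.074, 0.361, -0.023, 0.0, -0.074, 0.361, 0.018, 0.0, -0.074, 0.357, 0.06, 0.0, -0.074, 0.347, 0.101, 0.0, -0.074]
5 51.8 0.0
[0.286, 0.12, 0.152, -0.0, 0.286, 0.12, 0.152, -0.0, 0.286, 0.12, 0.152, -0.0, 0.286, 0.12, 0.152, -0.0, 0.286, 0.12, 0.152, -0.0]
```

move_arm:
  moves: [0.26,-0.25,0,-0.074,0.29,-0.22,0,-0.074,0.31,-0.18,0,-0.074,0.33,-0.145,0,-0.074,0.345,-0.105,0,-0.074,0.355,-0.065,0,-0.074,0.36,-0.02,0,-0.074,0.36,0.02,0,-0.074,0.355,0.06,0,-0.074,0.345,0.1,0,-0.074]
  claw: 70

```text
t: 1.35
eef_pos: [461.7, -60.9, 214.6]
tcp_rot: [-3.142, 0.0, 1.603]
ft_force: [2.0, -0.8, 0.1]
opening: 0.737
grip_force: 0.0
```

move_arm:
  moves: [0.286,0.12,0.15,0,0.286,0.12,0.15,0,0.286,0.12,0.15,0,0.286,0.12,0.15,0,0.286,0.12,0.15,0,0,0,0,0,0,0,0,0]

```text
t: 2.22
eef_pos: [544.9, 154.1, 102.0]
tcp_rot: [-3.141, 0.0, 1.6]
ft_force: [-0.8, -0.6, 0.1]
opening: 0.738
grip_force: 0.0
```

move_arm:
  moves: [0,0.015,0.22,0.0025,0,0.014,0.22,0.0025,0,0,0.16,0,0,0,0.05,0,0,0,0,0]

```text
t: 2.85
eef_pos: [549.8, 153.8, 5.2]
tcp_rot: [3.141, 0.0, 1.59]
ft_force: [0.5, -0.1, -0.2]
opening: 0.74
grip_force: 0.0
```

move_arm:
  moves: [0,0,0,0,0,0,0,0,0,0,0,0,0,0,0,0,0,0,0,0]
  claw: 25

```text
t: 3.48
eef_pos: [549.7, 154.5, 4.8]
tcp_rot: [3.141, 0.0, 1.591]
ft_force: [-1.1, -0.3, 2.9]
opening: 0.352
grip_force: 30.0
```

move_arm:
  moves: [-0.073,0.025,0,0.0016,-0.073,0.025,0,0.0016,-0.073,0.025,0,0.0016,-0.073,0.025,0,0.0016,-0.073,0.025,0,0.0016,-0.073,0.025,0,0.0016,-0.073,0.025,0,0.0016,-0.073,0.025,0,0.0016,0,0,0,0]

```text
t: 4.6
eef_pos: [581.2, 65.4, 4.8]
tcp_rot: [3.141, 0.001, 1.57]
ft_force: [0.3, -5.1, 4.4]
opening: 0.352
grip_force: 30.0
```

Run:
```python
from h import *
a=snap('side','pics/side1.png'); b=snap('top','pics/top1.png')
def crop(im,x,y,w,h,s):
    c=cv2.resize(im[y:y+h,x:x+w],None,fx=s,fy=s,interpolation=cv2.INTER_CUBIC)[:,:,::-1].copy()
    for k in range(0,w,10): cv2.line(c,(k*s,0),(k*s,8),(0,0,255),1)
    for k in range(0,h,10): cv2.line(c,(0,k*s),(8,k*s),(0,0,255),1)
    return c
A=crop(a,250,140,64,66,9); B=crop(b,256,178,22*2-6+8,66,9)  
cv2.imwrite('pics/c1.png',np.hstack([A[:,:400],A[:,400:576],B[:,:220],B[:,220:]])[:, :])
print(np.hstack([A,B]).shape)
cv2.imwrite('pics/c1.png',cv2.resize(np.hstack([A,B]),None,fx=.8,fy=.8,interpolation=cv2.INTER_AREA))
```

```text
(594, 990, 3)
```

View pics/c1.png

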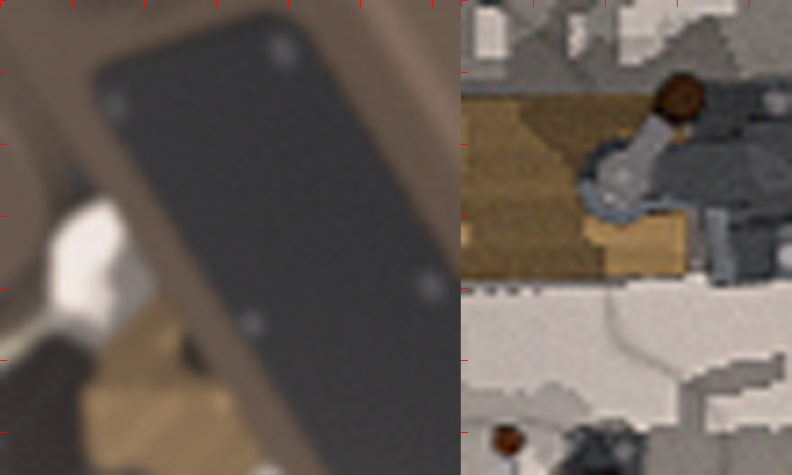

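Run:
```python
import cv2,numpy as np
g0=cv2.imread('pics/top0.png').astype(int).sum(2)//3; g1=cv2.imread('pics/top1.png').astype(int).sum(2)//3
print('fence far end rows186-193, cols291-303');print(g0[186:194,289:304])
print('near rows213-221');print(g0[213:222,286:304])
print('board1 near rows 213-219 cols 262-293');print(g1[207:219,282:294]);print(g1[213:220,260:290:3]); print('far'); print(g1[187:195,256:284:3])
```

```text
fence far end rows186-193, cols291-303
[[133 135 126 134 134 134 133 129 127 120 125 125 125 130 128]
 [139 136 139 129 138 139 137 135 133 134 131 124 132 134 132]
 [141 138 142 148 143 153 104  74  77  73  72 127 140 101 128]
 [ 61  85  64  64  51  59  60  45  42  60  77  73  75  74  59]
 [ 43  70  44  31  45  33  39  42  41  74  95  65  26  66  67]
 [ 42  71  54  45  44  43  42  43  35 115 128 128  97  52  52]
 [ 35  69  56  36  45  42  53  40  33 109 129 130  87  36  42]
 [ 56  73  67  47  39  46  40  48  37  93 111  76  38  38  40]]
near rows213-221
[[134 140 142 148  88  65  75  59  45  36  48  45  34  38 115 127 128  94]
 [138 141 143 149  79  64  81  76  54  45  46  41  44  34  98 120 129  81]
 [142 139 140 147  79  63  75  78  48  39  37  43  36  34  63  79  75  74]
 [137 138 137 150  99  82  78  75  53  36  33  36  32  58  74  63  63  62]
 [138 139 143 145 110  61  48  74  63  80  81 101 100 138 142 146 146 141]
 [132 137 138 136 137 140 142 147 143 142 146 143 137 141 139 134 134 138]
 [168 140 161 166 170 171 167 167 145 163 173 143 160 165 165 168 165 167]
 [164 164 167 
[... 738 characters left out ...]
184 184 185 188 183 189 186 186 189 189 192 189]]
[[ 73  72  70  69  68  68 105 107 106  85]
 [ 76  79  73  74  67  61 111 109 105  84]
 [ 72  74  81  74  77  73 111 112 103  80]
 [ 61  80  74  70  61  57  93 114 100 170]
 [112 118 117 113 113 108 107 190 190 187]
 [103 101 129 186 190 184 184 190 185 189]
 [177 179 178 181 182 178 184 184 182 178]]
far
[[108 112  94  87  91  76  93  90  86  93]
 [116 118  96  88  91  84  89  91  91  96]
 [ 89  89  86  91  94  86  80  92  94  84]
 [ 89  87  92  93  95  96  87  98  97  47]
 [ 59  67  72  67  68  70  66  71  66  19]
 [ 84  86  89  69  65  65  64  62  63  21]
 [ 83  81  82  62  64  59  62  63  59   8]
 [ 98  87  87  61  65  62  62  58  58  78]]
```

Run:
```python
from h import *
f=lambda u,v,z:onz('top',(u,v),z).round(1)
print('fence far',f(290,188.5,30),'near',f(291.5,217.5,0),f(291.5,217.3,30))
print('board far',f(275,190.5,18),f(258,190.5,18),'near',f(275,216.4,0),f(275,216,18))
print('board end',f(286.5,212,18),'fence front',f(289.5,213,30))
s=monitor.state();print(s['eef_pos'],s['tcp_rot'],s['moment'])
# foot height from first side picture: lower rim towards camera
c=np.array([580,-115.,0]); i=viewer.camera_info('side'); M=np.array(i['camera_from_world']);cam=-M[:3,:3].T@M[:3,3]
for z in (25,30,35,40,45,50,55,60):
    t=np.linspace(0,2*np.pi,73); P=np.array([proj('side',c+[16*np.cos(a),16*np.sin(a),z]) for a in t]); k=P[:,1].argmax(); print(z,P[k].round(1), ((P[k]+.4-[215,140])*7).round())
```

```text
fence far [ 636.4 -166.7   30. ] near [ 525.  -172.6    0. ] [ 524.6 -169.6   30. ]
board far [ 631. -109.   18.] [632.1 -42.5  18. ] near [ 530.4 -107.8    0. ] [ 531.2 -106.8   18. ]
board end [ 546.  -151.9   18. ] fence front [ 541.3 -162.3   30. ]
[581.08535989  65.92577629   4.76879737] [3.14082712e+00 8.32557452e-04 1.57075477e+00] [-0.95322794 -0.11410864  0.02276429]
25 [278.5 193. ] [447. 374.]
30 [278.5 192. ] [447. 366.]
35 [278.6 190.9] [448. 359.]
40 [278.6 189.9] [448. 352.]
45 [278.6 188.9] [448. 345.]
50 [278.7 187.8] [448. 338.]
55 [278.7 186.8] [449. 330.]
60 [278.7 185.7] [449. 323.]
```

move_arm:
  moves: [-0.02,0,0,0,-0.02,0,0,0,-0.01,0,0,0,0,0,0,0]

```text
t: 5.2
eef_pos: [580.6, 60.6, 4.8]
tcp_rot: [3.141, -0.001, 1.571]
ft_force: [-1.0, 6.6, 4.7]
opening: 0.352
grip_force: 30.0
```

move_arm:
  moves: [-0.01,0,0,0,-0.005,0,0,0]

```text
t: 5.45
eef_pos: [580.3, 60.3, 4.8]
tcp_rot: [-3.142, -0.003, 1.571]
ft_force: [-1.4, 28.6, 7.3]
opening: 0.355
grip_force: 30.0
```

Run:
```python
from h import *
b=snap('top','pics/top2.png')
s=monitor.state();print(s['eef_pos'],s['tcp_rot'],s['ft_force'],s['moment'])
cv2.imwrite('pics/c2.png',cv2.resize(b[180:226,250:310],None,fx=13,fy=13,interpolation=cv2.INTER_CUBIC)[:,:,::-1])
```

```text
[580.2734212   60.28011016   4.75487241] [-3.14148552e+00 -2.65538557e-03  1.57149274e+00] [-1.08594379 24.00238199  6.6208258 ] [4.3662556  0.03570537 0.22783719]
```

View pics/c2.png

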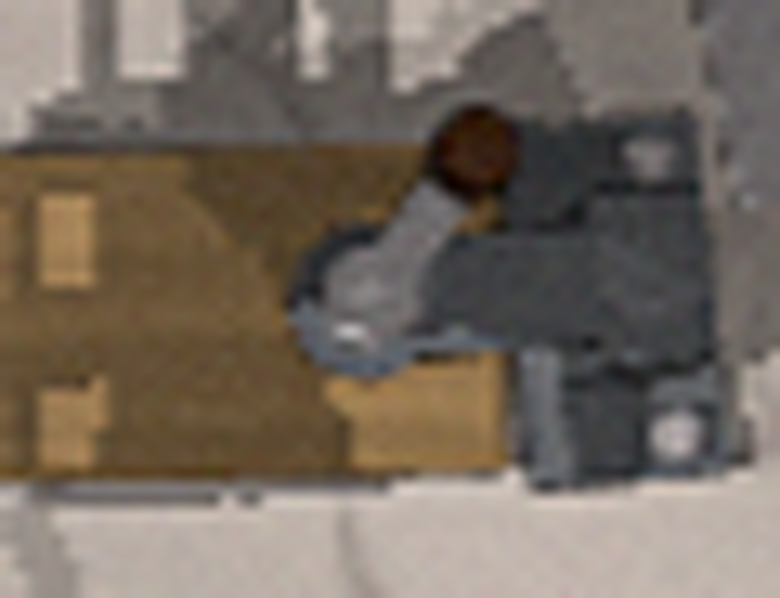

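Run:
```python
from h import *
b0=cv2.imread('pics/top0.png').astype(int).sum(2)//3
b2=cv2.imread('pics/top2.png').astype(int).sum(2)//3
print(b0[186:194,281:294]); print(b0[207:218,281:294]); print(b0[188:220,302:312])
print('now far'); print(b2[187:194,281:294]); print(b2[206:218,283:295])
C=np.array([580.7,-165,30.])
for c in (0,.025,.05,.075):
    R=np.array([np.cos(c),np.sin(c),0]); print(c,proj('top',C+55*R).round(1),proj('top',C-55*R).round(1))
```

```text
[[133 136 133 137 136 139 138 132 133 135 126 134 134]
 [129 134 136 140 140 150 146 145 139 136 139 129 138]
 [135 141 144 119  67  38  33  95 141 138 142 148 143]
 [136 139 122  72  33  38  39  36  61  85  64  64  51]
 [138 146  71  30  39  41  43  40  43  70  44  31  45]
 [141 124  56  37  47  49  38  47  42  71  54  45  44]
 [145 102  47  46  48  44  45  48  35  69  56  36  45]
 [145  97  39  25  36  49  53  22  56  73  67  47  39]]
[[ 75  68  76  68  99 105 139 153 118  97  84  86  53]
 [132 148 150 146 145 145 145 152 116  83  75  80  59]
 [147 143 144 143 143 142 139 145 121  80  76  81  42]
 [140 140 137 139 139 137 140 142 121  84  77  79  49]
 [140 139 138 141 139 141 138 146 122  84  71  73  49]
 [140 140 139 139 140 136 143 144 151  92  72  78  59]
 [138 143 139 140 140 134 140 142 148  88  65  75  59]
 [144 138 139 142 138 138 141 143 149  79  64  81  76]
 [139 141 138 135 139 142 139 140 147  79  63  75  78]
 [139 138 141 143 139 137 138 137 150  99  82  78  75]
 [139 135 137 137 142 138 139 143 145 110  61  48  74]]
[[101 128 139 135 126 113 112 115 115 114]
 [ 74  59 
[... 1759 characters left out ...]
  49  50]
 [ 52  61  79  81 104  79  53 114 107 111  70  66]
 [112 114 116 111 119  85  55  93 104 113  76  71]
 [117 115 112 118 114  91  56  94 106 106  54  41]
 [125 118 117 117 121  92  71  85 101 106  72  64]
 [118 120 117 120 120  90  74  82 100 102  63  59]
 [108 113 111 114 120  89  94  85  99 104  85  65]
 [102 105 104 106 113  95  92  75  88 107  84  66]
 [106 107 108 104 108  92  95  63  95 103  98  74]
 [109 110 106 108 107  94  89  56  93 101 108  72]
 [125 119 121 106 100 134 188 120 111 104  99  69]
 [190 191 192 186 187 190 192 147  78  71 104  87]]
0 [289.6 188.7] [290.3 217. ]
0.025 [289.2 188.7] [290.7 217. ]
0.05 [288.9 188.7] [291. 217.]
0.075 [288.5 188.8] [291.4 217. ]
```

The board has met the fence at its far corner. The near side shows a gap of about 7 mm, so the clamp is turned about +0.07 rad. I'll back off, turn the board to match and re-centre it.

move_arm:
  moves: [0.03,0,0,0,0.025,0,0,0,0,-0.02,0,-0.009,0,-0.02,0,-0.009,0,-0.02,0,-0.009,0,-0.02,0,-0.009,0,-0.02,0,-0.009,0,0,0,0]

```text
t: 6.5
eef_pos: [565.4, 65.2, 4.8]
tcp_rot: [-3.142, 0.0, 1.643]
ft_force: [3.0, 0.7, 6.2]
opening: 0.352
grip_force: 30.0
```

Run:
```python
from h import *
b=snap('top','pics/top3.png')
g=b.astype(int).sum(2)//3
s=monitor.state();print(s['eef_pos'],s['tcp_rot'],s['ft_force'],s['moment'])
print(g[206:219,281:297]);print(g[187:194,262:284:2]);print(g[213:220,262:288:2])
cv2.imwrite('pics/c3.png',cv2.resize(b[180:226,250:310],None,fx=13,fy=13,interpolation=cv2.INTER_CUBIC)[:,:,::-1])
```

```text
[565.41729901  65.19197648   4.75192382] [-3.14151377e+00  2.35033971e-04  1.64283265e+00] [ 3.18127976 -0.12009762  5.48044765] [ 0.00875469 -0.68762869  0.42423917]
[[ 64  70  68  69  64  62  57  50  46  49  41  54  50  31  21  55]
 [ 66  44  47  43  51  53  87 102  69  61  98 109  67  68  35  55]
 [ 75  70  70  73  70  69  76  98  65  96 105 112  81  73  66  38]
 [ 67  65 105 123 117 120  96  92  64  92 105 109  53  42  54  46]
 [125 117 123 120 121 123 106  96  83  87 100 107  66  58  61  69]
 [118 119 123 115 117 118 110  98  79  81 103 101  68  60  63  64]
 [115 112 111 113 108 110 115  99  95  79  97 103  79  68  63  61]
 [107 109 108 102 104 110 108  76  88  78  97 100  87  69  62  65]
 [103 105 105 106 108 109 109 102  96  62  97  96 100  71  65  65]
 [110 112 107 109 104 102 116 151 111  56  85 106 104  73  61  62]
 [ 94  89 119 103  87 128 179 195 196 122 106  97 100  63  50  49]
 [120 119 179 192 194 185 187 182 189 144  76  66 103  90 106 109]
 [120 113 177 188 186 184 184 180 185 189 188 193 191 191 192 192]]
[[114  90  85  90 139 143  84  93 143 148 150]
 [116  88  92  88 147 142  88  84 140 151 154]
 [119  87  91  93  88  81  84  89 146 153 168]
 [ 92  91  95  86  90  88  86  92 152 166  96]
 [ 91  92  92  87  92  72  59  72  65  69  58]
 [ 61  68  71  65  76  65  68  67  62  66  45]
 [ 84  72  63  64  63  61  67  60  61  66  45]]
[[ 78  77  83  79  77  73  70 111 103 105 109 102 110]
 [ 72  77  72  71  73  73  70 101 111 108 105 106 109]
 [ 76  72  75  68  72  75  73  68 111 112 112 109 102]
 [ 74  75  69  77  73  72  69  72 113 102  89 103 128]
 [ 72  72  77  69  70  83  64  81 123 120 119 192 185]
 [ 97  89 116 124 119 122 125 108 119 120 113 188 184]
 [120 119 119 117 119 123 124 105 120 121 114 184 183]]
```

View pics/c3.png

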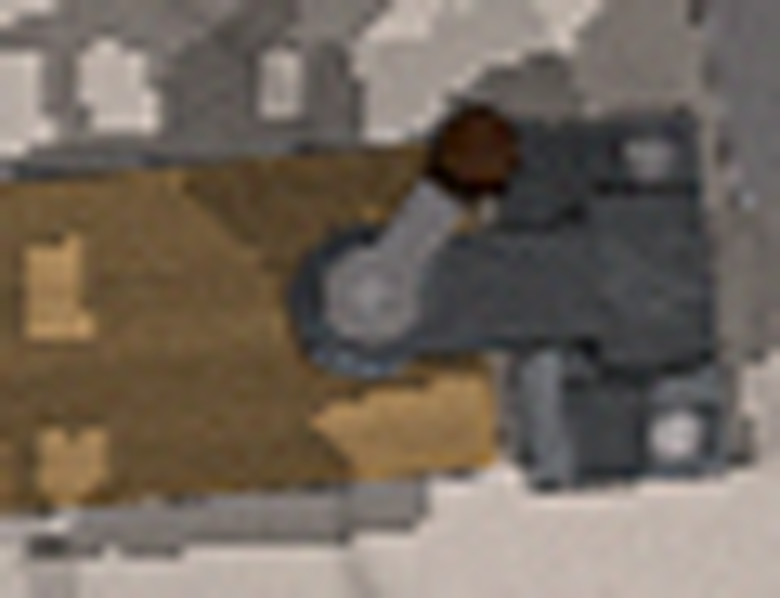

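move_arm:
  moves: [-0.015,0,0,0,-0.015,0,0,0,0,0,0,0]

```text
t: 6.92
eef_pos: [565.2, 61.2, 4.8]
tcp_rot: [-3.141, -0.0, 1.642]
ft_force: [0.4, 5.3, 8.4]
opening: 0.354
grip_force: 30.0
```

Run:
```python
from h import *
s=monitor.state();print(s['eef_pos'],s['tcp_rot'],s['ft_force'],s['moment'])
```

```text
[565.23656673  61.21189891   4.76130532] [-3.14052825e+00 -4.66168245e-04  1.64224154e+00] [0.38336339 5.2962998  8.41258316] [ 0.80198859 -0.40117706  0.18358669]
```

move_arm:
  moves: [-0.01,0,0,0,-0.01,0,0,0,0,0,0,0]

```text
t: 7.3
eef_pos: [565.3, 58.3, 4.8]
tcp_rot: [-3.14, -0.001, 1.642]
ft_force: [0.4, 6.2, 8.8]
opening: 0.355
grip_force: 30.0
```

Run:
```python
from h import *
s=monitor.state();print(s['eef_pos'],s['tcp_rot'],s['ft_force'],s['moment'])
```

```text
[565.34444271  58.34533604   4.77543657] [-3.14037040e+00 -6.10271297e-04  1.64215320e+00] [0.42039677 6.15613836 8.75398307] [ 1.05396297 -0.3941745   0.12997935]
```

Sliding is still free, so I keep going in small steps.

move_arm:
  moves: [-0.01,0,0,0,-0.01,0,0,0]

```text
t: 7.55
eef_pos: [565.4, 56.7, 4.8]
tcp_rot: [-3.14, -0.002, 1.641]
ft_force: [0.6, 27.4, 7.7]
opening: 0.354
grip_force: 30.0
```

move_arm:
  moves: [-0.01,0,0,0,-0.007,0,0,0]

```text
t: 7.8
eef_pos: [565.5, 55.7, 4.7]
tcp_rot: [-3.14, -0.003, 1.642]
ft_force: [1.3, 32.2, 6.3]
opening: 0.357
grip_force: 30.0
```

Run:
```python
from h import *
b=snap('top','pics/top4.png')
s=monitor.state();print(s['eef_pos'],s['tcp_rot'],s['ft_force'],s['moment'])
cv2.imwrite('pics/c4.png',cv2.resize(b[180:226,250:310],None,fx=13,fy=13,interpolation=cv2.INTER_CUBIC)[:,:,::-1])
```

```text
[565.52703221  55.6324951    4.72183525] [-3.14047508 -0.0033125   1.64162887] [ 0.93621336 31.52067551  7.40436416] [ 5.60735235 -0.51213908  0.02492366]
```

View pics/c4.png

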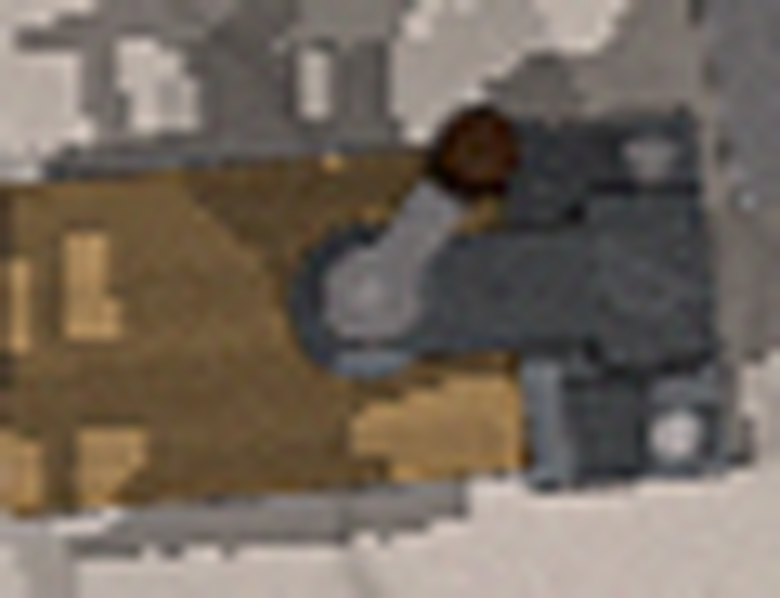

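Run:
```python
from h import *
im=cv2.imread('pics/top4.png').astype(int); yel=im[:,:,2]-im[:,:,0]
print(yel[187:195,256:284:3]); print(yel[213:221,256:292:3])
# subpixel 50% crossing per column
def cross(col,r0,r1,up):
    v=yel[r0:r1,col].astype(float); m=45*.5
    return v
far=[];near=[]
for c in range(254,282):
    v=yel[185:200,c]; hi=np.median(yel[196:200,c]); far.append((c,199.5-np.clip(v/hi,0,1).sum()+0))
for c in range(254,288):
    v=yel[208:222,c]; hi=np.median(yel[209:213,c]); near.append((c,207.5+np.clip(v/hi,0,1).sum()))
for n,a in(('far',far),('near',near)):
    a=np.array(a); p=np.polyfit(a[:,0],a[:,1],1); r=a[:,1]-np.polyval(p,a[:,0]); k=abs(r)<1; p=np.polyfit(a[k,0],a[k,1],1)
    X1=onz('top',(256,np.polyval(p,256)),18); X2=onz('top',(287.5,np.polyval(p,287.5)),18); print(n,p,r.std(),X1,X2, 'yaw',np.arctan2(-(X1-X2)[0],(X1-X2)[1]))
for r in (204,210,211,212,213,214,215,216): print(r,im[r,283:297].sum(1)//3)
```

```text
[[16 10 16  9 11  8 15  9 15 17]
 [14 10 20 10  8  6 17 10 14 14]
 [20 10 18 11  7 14 12 14  8 18]
 [21 15 10 10  7  8 11  7  8  7]
 [10  7  9  8  6  6  4  5 17 11]
 [ 6  6  3  1 16 33 41 42 42 17]
 [10 23 48 45 44 44 41 35 41 18]
 [55 58 52 38 41 41 40 41 41  9]]
[[71 74 46 47 50 48 44 62 67 66 69 71]
 [67 70 44 51 44 42 43 61 64 69 66 78]
 [66 72 49 47 46 46 45 43 63 70 73 84]
 [70 77 45 49 46 48 50 56 80 69 33 17]
 [65 55 54 54 50 56 36 18 11  8 15 18]
 [70 56 40 23 13  8 12 11 11 16 19 21]
 [15  9  8  9 12 10 12 13 13 11 19 22]
 [18 10  7 13 11 12 14 16 14 20 19 20]]
far [-2.15296761e-01  2.47176358e+02] 1.2338586746379234 [626.12709399 -34.54311691  18.        ] [ 650.71523516 -158.45423148   18.        ] yaw 0.19588905136292034
near [-9.84953651e-02  2.44561315e+02] 0.487628743269849 [519.46848259 -32.64798014  18.        ] [ 529.42734079 -155.35021526   18.        ] yaw 0.08098529374204684
204 [62 69 65 69 68 65 66 70 66 66 69 65 66 67]
210 [119 117 122 114 120 116 112  91  98 103  71  61  70  63]
211 [120 122 118 115 120 117 114  98  99 105  70  55  62  59]
212 [112 113 111 109 107 120 119  74  91 104  79  62  67  66]
213 [107 104 107 108 102 105 117  79  92 102  85  65  57  63]
214 [106 107 104 110 102 108 116  62  89 101 100  72  61  69]
215 [112 109 110 112 108 107 119  50  83 103 104  75  60  63]
216 [ 98  99  83 115 124  97 137 100 115 104 101  66  54  57]
```

The board is square against the fence and centred to within about 1 mm. I'll relax the push, release and rise.

move_arm:
  moves: [0.012,0,0,0,0.012,0,0,0]

```text
t: 8.1
eef_pos: [565.5, 56.1, 4.7]
tcp_rot: [-3.14, 0.0, 1.643]
ft_force: [-0.1, -6.6, 7.3]
opening: 0.356
grip_force: 30.0
```

move_arm:
  moves: [0,0,0,0,0,0,0,0,0,0,0,0,0,0,0,0]
  claw: 60

```text
t: 8.6
eef_pos: [566.1, 55.8, 4.4]
tcp_rot: [-3.141, 0.0, 1.642]
ft_force: [0.5, -0.2, -0.0]
opening: 0.625
grip_force: 0.0
```

move_arm:
  moves: [0,0,-0.2,0,0,0,-0.4,0,0,0,-0.4,0,0,0,-0.25,0,0,0,0,0]

```text
t: 9.22
eef_pos: [567.2, 55.8, 194.9]
tcp_rot: [3.136, 0.001, 1.642]
ft_force: [-0.6, 0.0, -0.3]
opening: 0.632
grip_force: 0.0
```

Run:
```python
from h import *
s=monitor.state();p=s['eef_pos'];y=s['tcp_rot'][2];print(p,y,s['ft_force'],s['moment'])
rows(p,y,[612.8,-139.6,195],1.571,6)
```

```text
[567.22601188  55.84251539 194.94946627] 1.6419506274494422 [-5.62680672e-01  2.23424650e-04 -3.21072838e-01] [-0.0025285  -0.03295852  0.0261175 ]
6 33.4 -0.7
[-0.22, 0.035, -0.0, 0.008, -0.22, 0.038, -0.0, 0.008, -0.219, 0.04, -0.0, 0.008, -0.219, 0.043, -0.0, 0.008, -0.218, 0.045, -0.0, 0.008, -0.218, 0.048, -0.0, 0.008]
```

Relaxing the grip may have pulled the board back by about 0.5 mm. I'll seat it with a light push of the closed fingers on the end of the handle.

move_arm:
  moves: [0.22,-0.005,0,0,0.22,-0.005,0,0,0,0,0.35,0,0,0,0.4,0,0,0,0.35,0,0,0,0.14,0,0,0,0,0]
  claw: 0

```text
t: 10.1
eef_pos: [558.7, 121.4, 3.8]
tcp_rot: [-3.137, 0.0, 1.642]
ft_force: [-0.1, 0.4, 1.5]
opening: 0.011
grip_force: 0.0
```

move_arm:
  moves: [-0.02,0,0,0,-0.02,0,0,0]

```text
t: 10.35
eef_pos: [561.1, 116.0, 7.1]
tcp_rot: [3.139, -0.001, 1.641]
ft_force: [2.1, 25.6, -1.7]
opening: 0.001
grip_force: 12.6
```

move_arm:
  moves: [-0.01,0,0,0,-0.01,0,0,0]

```text
t: 10.6
eef_pos: [561.2, 115.8, 7.3]
tcp_rot: [3.139, -0.004, 1.641]
ft_force: [-1.8, 40.3, -0.7]
opening: 0.004
grip_force: 19.9
```

move_arm:
  moves: [0.05,0,0,0,0.06,0,0,0,0,0,-0.35,0,0,0,-0.4,0,0,0,-0.4,0,0,0,-0.15,0,0,0,0,0]
  claw: 60

```text
t: 11.48
eef_pos: [560.1, 129.1, 203.1]
tcp_rot: [3.138, 0.0, 1.642]
ft_force: [-0.2, -0.6, -0.0]
opening: 0.619
grip_force: 0.0
```

Run:
```python
from h import *
s=monitor.state();p=s['eef_pos'];y=s['tcp_rot'][2];print(p,y)
rows(p,y,[612.8,-139.6,200],1.571,7)
```

```text
[560.07139572 129.06221997 203.12524191] 1.6417500394564768
7 39.1 -0.6
[-0.259, 0.032, 0.003, 0.006, -0.258, 0.035, 0.003, 0.006, -0.258, 0.037, 0.003, 0.006, -0.258, 0.04, 0.003, 0.006, -0.257, 0.042, 0.003, 0.006, -0.257, 0.045, 0.003, 0.006, -0.256, 0.048, 0.003, 0.006]
```

move_arm:
  moves: [-0.258,0.033,0.003,0.0065,-0.258,0.035,0.003,0.0065,-0.258,0.037,0.003,0.0065,-0.258,0.04,0.003,0.0065,-0.257,0.042,0.003,0.0065,-0.257,0.045,0.003,0.0065,-0.256,0.047,0.003,0.0065,0,0,0,0]

```text
t: 12.48
eef_pos: [612.0, -141.5, 195.9]
tcp_rot: [-3.139, -0.0, 1.567]
ft_force: [-0.5, -0.0, 0.2]
opening: 0.632
grip_force: 0.0
```

Run:
```python
from h import *
s=monitor.state();p=s['eef_pos'];y=s['tcp_rot'][2];print(p,y)
rows(p,y,[612.8,-139.6,133],1.571,3)
b=snap('side','pics/side5.png')
cv2.imwrite('pics/c5.png',cv2.resize(b[120:220,230:350],None,fx=6,fy=6,interpolation=cv2.INTER_CUBIC)[:,:,::-1])
```

```text
[ 611.9761237  -141.50333491  195.93908791] 1.5673984502991392
3 21.0 0.1
[0.004, 0.002, 0.14, -0.001, 0.004, 0.002, 0.14, -0.001, 0.004, 0.002, 0.14, -0.001]
```

View pics/c5.png

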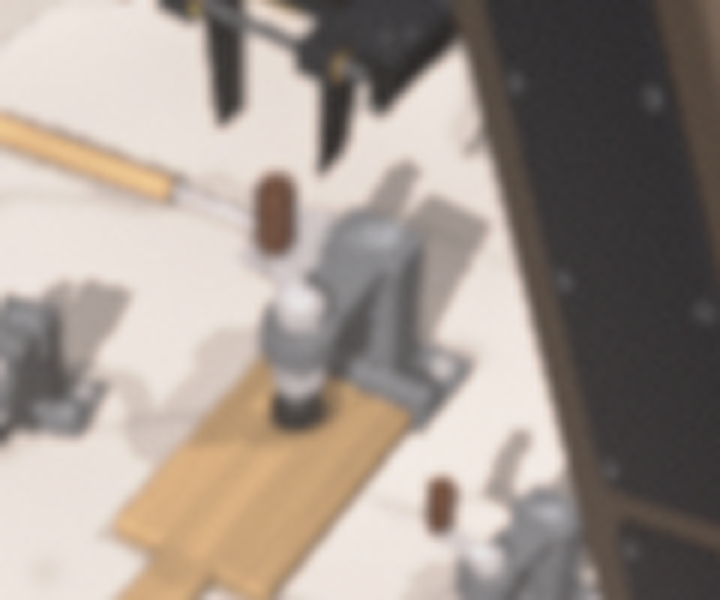

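The side view shows the board flat against the fence under the foot. The foot's lower rim is at side (279.6,191), roughly z 35, so about 3.5 rad of free cranking. Next I grip the knob.

move_arm:
  moves: [0.004,0.002,0.14,0,0.004,0.002,0.14,0,0.004,0.002,0.14,0,0,0,0,0]

```text
t: 13.02
eef_pos: [612.2, -136.1, 133.2]
tcp_rot: [-3.138, -0.001, 1.572]
ft_force: [-0.5, 0.3, 0.2]
opening: 0.631
grip_force: 0.0
```

move_arm:
  moves: [0,0,0,0,0,0,0,0,0,0,0,0,0,0,0,0,0,0,0,0]
  claw: 10

```text
t: 13.65
eef_pos: [612.8, -137.6, 135.3]
tcp_rot: [-3.141, 0.0, 1.571]
ft_force: [-3.2, -0.5, 4.2]
opening: 0.25
grip_force: 30.0
```

Run:
```python
from h import *
s=monitor.state();print(s['eef_pos'],s['tcp_rot'],s['ft_force'],s['moment'])
```

```text
[ 612.76832324 -137.64518843  135.29140619] [-3.14070334e+00  1.17847760e-04  1.57052091e+00] [-3.22726873 -0.50439762  4.22480855] [-0.06799817  0.66962172  0.01662481]
```

```bash
cat >> h.py <<'E'
def crank(th0,step,n,r=45.,adj=(0,0)):
    t=th0-step*np.arange(n+1); x=r*np.cos(t); y=r*np.sin(t); dx=np.diff(x)+adj[0]/n; dy=np.diff(y)+adj[1]/n
    o=np.c_[dy/150,dx/150,0*dx,0*dx]; print('end th',t[-1].round(3)); print(np.round(o,3).ravel().tolist())
E
python3 - <<'E'
from h import *
crank(-.645,.15,6)
E
```

```text
end th -1.545
[-0.034, -0.03, -0.0, -0.0, -0.029, -0.034, -0.0, -0.0, -0.024, -0.038, -0.0, -0.0, -0.018, -0.041, -0.0, -0.0, -0.011, -0.044, -0.0, -0.0, -0.005, -0.045, -0.0, -0.0]
```

move_arm:
  moves: [-0.034,-0.03,0,0,-0.029,-0.034,0,0,-0.024,-0.038,0,0]

```text
t: 14.02
eef_pos: [599.0, -150.0, 135.3]
tcp_rot: [3.138, -0.001, 1.57]
ft_force: [5.5, 7.8, 1.1]
opening: 0.248
grip_force: 30.0
```

move_arm:
  moves: [-0.018,-0.041,0,0,-0.011,-0.044,0,0,-0.005,-0.045,0,0]

```text
t: 14.4
eef_pos: [580.1, -155.8, 135.4]
tcp_rot: [3.137, 0.001, 1.57]
ft_force: [7.6, 2.5, -1.6]
opening: 0.25
grip_force: 30.0
```

Run:
```python
from h import *
s=monitor.state();p=s['eef_pos'];print(p,s['tcp_rot'],s['ft_force'],s['moment'])
d=p[:2]-[577.2,-113.6]; print(np.hypot(*d),np.arctan2(d[1],d[0]))
crank(-1.545,.15,7)
```

```text
[ 580.07703748 -155.77801341  135.37909036] [3.13697553e+00 5.39697050e-04 1.57009932e+00] [ 7.58710562  2.54799459 -1.5895737 ] [ 0.53504112 -1.64665029  0.02510479]
42.27602346396815 -1.5026900428420193
end th -2.595
[0.002, -0.045, -0.0, -0.0, 0.009, -0.044, -0.0, -0.0, 0.015, -0.042, -0.0, -0.0, 0.022, -0.039, -0.0, -0.0, 0.027, -0.036, -0.0, -0.0, 0.032, -0.031, -0.0, -0.0, 0.037, -0.026, -0.0, -0.0]
```

move_arm:
  moves: [0.002,-0.045,0,0,0.009,-0.044,0,0,0.015,-0.042,0,0]

```text
t: 14.78
eef_pos: [560.5, -152.8, 135.4]
tcp_rot: [3.137, 0.002, 1.57]
ft_force: [6.7, -4.7, -3.1]
opening: 0.247
grip_force: 30.0
```

move_arm:
  moves: [0.022,-0.039,0,0,0.027,-0.036,0,0]

```text
t: 15.02
eef_pos: [548.8, -146.1, 135.4]
tcp_rot: [3.138, 0.003, 1.57]
ft_force: [3.5, -8.5, -2.2]
opening: 0.247
grip_force: 30.0
```

move_arm:
  moves: [0.032,-0.031,0,0,0.037,-0.026,0,0]

```text
t: 15.28
eef_pos: [539.4, -135.9, 135.3]
tcp_rot: [3.14, 0.003, 1.571]
ft_force: [-0.5, -10.9, 1.3]
opening: 0.246
grip_force: 30.0
```

Run:
```python
from h import *
s=monitor.state();p=s['eef_pos'];print(p,s['tcp_rot'],s['ft_force'],s['moment'])
for x,y in ((612.8,-137.6),(599,-150),(580.1,-155.8),p[:2]):
    d=np.array([x,y])-[577.2,-113.6]; print(np.hypot(*d),np.arctan2(d[1],d[0]))
crank(-2.595,.1,10)
```

```text
[ 539.43180321 -135.87271142  135.31362095] [3.13969755e+00 3.01282100e-03 1.57055928e+00] [ -0.53622787 -10.93751112   1.30159889] [-2.05623474  0.11744952  0.01803431]
42.93436851754074 -0.5931705161963737
42.428763828327575 -1.0311852337855578
42.29952718411875 -1.502183819271705
43.8464407057187 -2.6087652781661124
end th -3.595
[0.026, -0.014, -0.0, -0.0, 0.028, -0.012, -0.0, -0.0, 0.029, -0.009, -0.0, -0.0, 0.029, -0.006, -0.0, -0.0, 0.03, -0.003, -0.0, -0.0, 0.03, 0.0, 0.0, 0.0, 0.03, 0.003, 0.0, 0.0, 0.029, 0.006, 0.0, 0.0, 0.029, 0.009, 0.0, 0.0, 0.028, 0.012, 0.0, 0.0]
```

move_arm:
  moves: [0.026,-0.014,0,0,0.028,-0.012,0,0,0.029,-0.009,0,0]

```text
t: 15.65
eef_pos: [533.4, -123.2, 135.3]
tcp_rot: [3.142, 0.002, 1.571]
ft_force: [-4.5, -10.7, 3.8]
opening: 0.247
grip_force: 30.0
```

move_arm:
  moves: [0.029,-0.006,0,0,0.03,-0.003,0,0]

```text
t: 15.9
eef_pos: [531.8, -114.0, 135.3]
tcp_rot: [-3.141, 0.002, 1.571]
ft_force: [-5.2, -8.5, 4.7]
opening: 0.248
grip_force: 30.0
```

```bash
cat >> h.py <<'E'
def tang(x,y,fx,fy,c=(577.2,-114.)):
    th=np.arctan2(y-c[1],x-c[0]); return th.round(3), round(-(fx*np.sin(th)-fy*np.cos(th)),2), round(fx*np.cos(th)+fy*np.sin(th),2), np.hypot(y-c[1],x-c[0]).round(1)
E
python3 - <<'E'
from h import *
s=monitor.state();p=s['eef_pos'];f=s['ft_force']
for a in ((599,-150,5.5,7.8),(580.1,-155.8,7.6,2.5),(560.5,-152.8,6.7,-4.7),(548.8,-146.1,3.5,-8.5),(539.4,-135.9,-.5,-10.9),(*p[:2],*f[:2])): print(tang(*a))
b=snap('side','pics/side6.png'); print(monitor.state()['eef_pos'])
cv2.imwrite('pics/c6.png',cv2.resize(b[150:210,250:310],None,fx=9,fy=9,interpolation=cv2.INTER_CUBIC)[:,:,::-1])
E
```

```text
(np.float64(-1.026), np.float64(8.74), np.float64(-3.82), np.float64(42.1))
(np.float64(-1.502), np.float64(7.75), np.float64(-1.97), np.float64(41.9))
(np.float64(-1.977), np.float64(8.01), np.float64(1.67), np.float64(42.2))
(np.float64(-2.295), np.float64(8.25), np.float64(4.05), np.float64(42.9))
(np.float64(-2.616), np.float64(9.18), np.float64(5.9), np.float64(43.7))
(np.float64(-3.141), np.float64(8.52), np.float64(5.25), np.float64(45.4))
[ 531.72122043 -113.40106693  135.25545124]
```

View pics/c6.png

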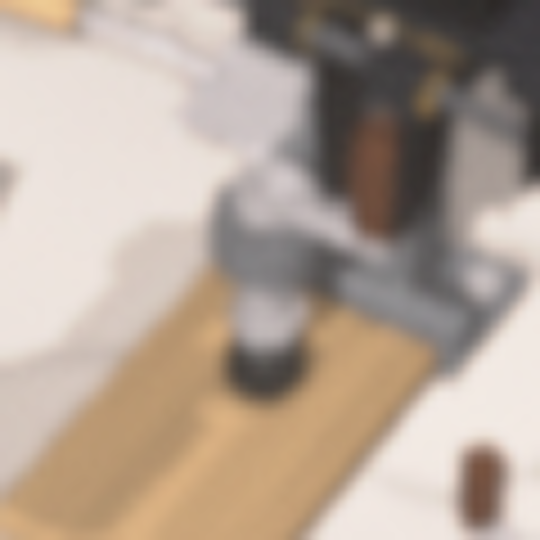

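move_arm:
  moves: [0.03,0,0,0,0.03,0.003,0,0]

```text
t: 16.2
eef_pos: [532.1, -104.8, 135.3]
tcp_rot: [-3.14, 0.001, 1.571]
ft_force: [-6.4, -8.0, 5.1]
opening: 0.248
grip_force: 30.0
```

move_arm:
  moves: [0.029,0.006,0,0,0.029,0.009,0,0]

```text
t: 16.45
eef_pos: [534.2, -95.9, 135.3]
tcp_rot: [-3.14, 0.001, 1.571]
ft_force: [-8.3, -5.7, 5.7]
opening: 0.249
grip_force: 30.0
```

Run:
```python
from h import *
s=monitor.state();p=s['eef_pos'];f=s['ft_force'];print(tang(*p[:2],*f[:2]))
crank(-3.495,.1,10)
```

```text
(np.float64(2.743), np.float64(8.48), np.float64(5.44), np.float64(46.7))
end th -4.495
[0.028, 0.012, 0.0, 0.0, 0.026, 0.014, 0.0, 0.0, 0.025, 0.017, 0.0, 0.0, 0.023, 0.019, 0.0, 0.0, 0.021, 0.022, 0.0, 0.0, 0.019, 0.024, 0.0, 0.0, 0.016, 0.025, 0.0, 0.0, 0.014, 0.027, 0.0, 0.0, 0.011, 0.028, 0.0, 0.0, 0.008, 0.029, 0.0, 0.0]
```

move_arm:
  moves: [0.028,0.012,0,0,0.026,0.014,0,0]

```text
t: 16.7
eef_pos: [538.0, -87.7, 135.2]
tcp_rot: [-3.14, 0.001, 1.571]
ft_force: [-8.4, -6.3, 6.7]
opening: 0.243
grip_force: 30.0
```

Run:
```python
from h import *
s=monitor.state();p=s['eef_pos'];f=s['ft_force'];print(tang(*p[:2],*f[:2]))
```

```text
(np.float64(2.55), np.float64(9.94), np.float64(3.48), np.float64(47.2))
```

move_arm:
  moves: [0.025,0.017,0,0,0.023,0.019,0,0]

```text
t: 16.95
eef_pos: [543.2, -80.5, 135.2]
tcp_rot: [-3.139, 0.001, 1.571]
ft_force: [-10.1, -7.4, 7.0]
opening: 0.246
grip_force: 30.0
```

Run:
```python
from h import *
s=monitor.state();p=s['eef_pos'];f=s['ft_force'];print(tang(*p[:2],*f[:2]))
```

```text
(np.float64(2.364), np.float64(12.37), np.float64(2.04), np.float64(47.7))
```

move_arm:
  moves: [0.021,0.022,0,0]

```text
t: 17.08
eef_pos: [546.3, -77.4, 135.2]
tcp_rot: [-3.139, 0.001, 1.571]
ft_force: [-11.2, -7.3, 7.5]
opening: 0.246
grip_force: 30.0
```

Run:
```python
from h import *
s=monitor.state();p=s['eef_pos'];f=s['ft_force'];print(tang(*p[:2],*f[:2]))
```

```text
(np.float64(2.271), np.float64(13.26), np.float64(1.59), np.float64(47.9))
```

move_arm:
  moves: [0,0,0,0,0,0,0,0]

```text
t: 17.32
eef_pos: [546.8, -77.1, 135.2]
tcp_rot: [-3.14, 0.001, 1.571]
ft_force: [-6.9, -2.2, 5.5]
opening: 0.246
grip_force: 30.0
```

Run:
```python
from h import *
s=monitor.state();p=s['eef_pos'];f=s['ft_force'];print(tang(*p[:2],*f[:2]))
```

```text
(np.float64(2.261), np.float64(6.72), np.float64(2.71), np.float64(47.9))
```

The push rises from 8.6 N free to 13.3 N, which means about 47 N at the foot. I release now.

move_arm:
  moves: [0,0,0,0,0,0,0,0,0,0,0,0]
  claw: 50

```text
t: 17.7
eef_pos: [547.9, -76.7, 134.9]
tcp_rot: [3.141, 0.0, 1.57]
ft_force: [0.0, 0.9, -0.9]
opening: 0.492
grip_force: 0.0
```

move_arm:
  moves: [0,0,-0.15,0,0,0,-0.3,0,0,0,-0.4,0,0,0,0,0,0,0,0,0]

```text
t: 18.32
eef_pos: [547.4, -76.5, 261.9]
tcp_rot: [-3.141, -0.0, 1.571]
ft_force: [-0.1, 0.2, -0.1]
opening: 0.526
grip_force: 0.0
```

Run:
```python
from h import *
a=snap('side','pics/side7.png'); b=snap('top','pics/top7.png')
s=monitor.state();print(s['t'],s['eef_pos'],s['ft_force'])
A=cv2.resize(a[140:240,230:330],None,fx=4,fy=4,interpolation=cv2.INTER_CUBIC);B=cv2.resize(b[170:270,215:315],None,fx=4,fy=4,interpolation=cv2.INTER_CUBIC)
cv2.imwrite('pics/c7.png',np.hstack([A,B])[:,:,::-1])
```

```text
18.425 [547.25771465 -76.49349424 261.09014425] [-0.24725662  0.45685152  0.07800269]
```

View pics/c7.png

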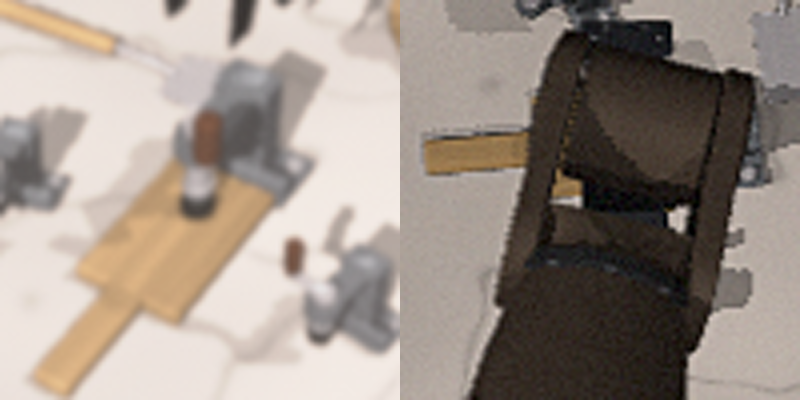

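The foot is on the board at side crop (197,210), the board is flush with the fence, and the gripper is clear. I hand in.

```bash
python3 -c "
from cell import order
print(order.job_done())"
```

```text
the job is handed in; nothing more can be done
None
```

I handed the job in: the board is square against the fence, centred to about 1 mm, clamped at an estimated 47–50 N judged from the push on the crank, and released, with nothing else on the counter touched.

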